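# Crack open the sealed adhesive box and hold its lid ajar

### The job

The steel box of adhesive pots has to be aired before anybody opens it wide: first take the spreading knife off its lid and lay it down, without dropping it, in the free pair of notches of the wooden tool rest, beside the brush. Then pull the lid up by its handle until the sticky rubber seal lets go, without letting it fly wide open, and finish while still holding it slightly ajar and still, the front edge about three to four centimetres above the rim. Leave the brush, the mug, the tumbler and the sponge alone.

Things in the scene. Friction and masses are not known exactly. Their poses are not given: they have to be found in the camera images.
- knife_center (a point): (mm) grip point of the spreading knife lying flat across the lid: on the axis of its dark wooden handle (20 wide, 18 high, 115 long), half-way up; x points to the blade, z up. Handle from 85 behind to 30 ahead of it, then a thin steel blade 28 wide, tip 120 ahead. Undersides level, 9 below this point. 70 to 130 g, balances 10 ahead of it. May lie in the rest either way round
- rest: (mm) dark wooden tool rest, fixed; origin: centre of underside. Base 130 (x) by 176 (y) by 12 high; two cheeks across y, 12 thick, at x = -45 and +45, 65 high, each with two notches 36 wide, floors 47 high. Notches at y = -35 are free; the brush lies in those at y = +35. A tool lies along x in both cheeks' notches: knife_center belongs at x = 0, y = -35, z = 56
- box: (mm) grey painted steel box, heavy, fixed to the table, 200 (x) by 260 (y) by 115 high, its shut lid's flat top 125 above the table; origin at the centre of its underside. The lid's handle is near the front (-x), its hinges at the back (+x). The catches are already undone
- lid (a joint): opening angle of the box's lid, rad: 0 shut, grows as the front edge rises (to 1.7). The gripping rubber seal holds it over the first 0.025 rad: it takes a pull of about 16 N at the handle, highest near 0.012 rad, then lets go suddenly; by 0.1 rad only the lid's weight is left, 3 N at the handle. Let go, it sinks to 0.05 rad or less. 0.17 rad lifts the front edge 35 mm
- lid_handle (a point): (mm) middle of the lid's bow handle: a round steel bar 10 thick and 110 long, along the box's y, its centre 34 above the lid's top, on a post at each end; 68 in front (-x) of the box's centre, 36 behind the lid's front edge. Turns with the lid; x points to the hinges, z up when shut
- lid_hinge (a point): (mm) middle of the lid's hinge axis, which runs along the box's y; 170 behind (+x) and 40 below the handle bar when shut, 119 above the table
- brush: flat paint brush with a light handle, 175 mm long, lying in the rest's other pair of notches; origin on its underside. Leave it alone
- mug: white mug, 84 mm across, 95 mm high, handle to its y; origin at the centre of its underside. Leave it alone
- tumbler: clear glass tumbler, 68 mm across, 115 mm high; origin at the centre of its underside. Leave it alone
- sponge: yellow and green scouring sponge, 95 x 65 x 32 mm; origin at the centre of its underside. Leave it alone

How it is judged (in metres and radians):
On the way, in this order (a step that is already met when the one before it is completed fails the run):
1. the knife lies in the free notches of the rest, let go (x of knife_center in the frame of rest between -0.028 and 0.028 m and y of knife_center in the frame of rest between -0.048 and -0.022 m and z of knife_center in the frame of rest between 0.05 and 0.062 m and angle between knife_center's own z axis and vertical below 0.12 rad and angle between the x axis of knife_center and the x axis of rest, either way round below 0.2 rad and contact force between knife and rest above 0.1 N and contact force between the fingers and knife below 0.05 N and value of joint lid below 0.03 rad), for 0.2 s.
2. the seal is broken: the lid is pulled free by the gripper (value of joint lid above 0.06 rad and contact force between the fingers and lid above 0.5 N), for 0.1 s.
At the end, for the whole second after the job is handed in: the gripper carries the lid (over 0.5 N), still, at 0.10 to 0.29 rad (front edge 20 to 60 mm up); the knife lies at rest in the free notches: grip point within 28 mm along and 13 mm across of the notches' middle, level within 0.12 rad, along the rest within 0.2 rad (value of joint lid between 0.1 and 0.29 rad and velocity of joint lid between -0.1 and 0.1 rad/s and contact force between the fingers and lid above 0.5 N and x of knife_center in the frame of rest between -0.028 and 0.028 m and y of knife_center in the frame of rest between -0.048 and -0.022 m and z of knife_center in the frame of rest between 0.05 and 0.062 m and angle between knife_center's own z axis and vertical below 0.12 rad and angle between the x axis of knife_center and the x axis of rest, either way round below 0.2 rad and contact force between knife and rest above 0.1 N and linear speed of knife below 0.03 m/s); the arm keeps its last pose, push and grip.
It fails at once if the lid flies wide open (past 0.5 rad) (value of joint lid above 0.5 rad).
It fails at once if the lid is lifted with the knife still on it (value of joint lid above 0.05 rad and contact force between knife and lid above 0.05 N).
It fails at once if the knife is dropped (linear speed of knife above 0.6 m/s and contact force between the fingers and knife below 0.05 N).
It fails at once if a bystander is moved by more than 3 cm (distance of any of brush, mug, tumbler, sponge from where it was at the start of the episode above 0.03 m).
It also fails if it takes over 58 s, if anything falls off the work surface, if the arm or the gripper's body presses on something with over 40 N, if the wrist force passes 120 N, or if a joint passes its speed limit or range.

### The arm

A 6-joint arm with a two-finger parallel gripper is mounted at the origin on the work surface. World frame = base frame: x ahead of the robot, y to its left, z up, the work surface at z = 0. Lengths are in mm, angles in degrees, forces in N, time in s.
With the tool pointing down it reaches from about 300 to 850 mm from the base axis. Payload 4.2 kg.
Tool frame: the origin (TCP) lies midway between the tips of the shut fingers; the grasp point (between the pads) lies env.grip_depth behind it (env.grip_depth is the distance from the TCP to the grasp point, in mm); z points along the fingers, y is the direction in which the jaws open and shut (so a half turn about z gives the same grasp; the last joint's range is limited). The gripper opens to 91 mm and grips with 3 to 60 N. Pads are 32 mm wide; open, the fingers measure 118 mm over their backs; the gripper's body (76 mm by 178 mm) begins 60 mm behind the grasp point.
Start: joints at [-68.067, 18.312, 89.639, -0, 72.044, -1.146], TCP at [225.402, -528.996, 213.976] pointing down, gripper open.
Joint ranges: [-177.97, 177.97], [-48.28, 115.42], [12.27, 149.76], [-77.06, 257.06], [2.81, 150.46], [-146.56, 146.56]. Speed limits (degrees/s): [147.25, 147.25, 180, 180, 180, 180].

### API

Orientations are given as [roll, pitch, yaw] about the fixed x, y, z axes, in that order (R = Rz(yaw) Ry(pitch) Rx(roll)).
In Python, from workcell import env, cams, spotter gives the robot as it stands.
- The arm moves only by the tool apply_moves, never from a script. Its argument "plan" is a list of rows, each an object with "jaw": the closure, from 0 (fully open) to 1 (shut); "delta_pos": the shift along the tool's x, y, z in mm, a list of three; "spin": the turn about the tool's z in rad. In form: [{"jaw": jaw, "delta_pos": [dx, dy, dz], "spin": spin}, ...]. A call has exactly 8 rows; each row is the pose to reach, as a shift and turn from the pose measured when the call began, along the tool's axes at that moment; what a row does not reach only later rows make up. A row lasts 1/8 s, in which the tool goes at most 62.5 mm and 10.7 degrees, less where a joint would pass 70% of its speed; a pose out of reach is approached as far as the arm can. A call with a gripper value outside its range is refused whole. The fingers move at their own pace and stop on an object; "squeeze" is the grip in N (left out, the last holds). Time passes only in rows, so rows that repeat a pose let the fingers close, or fill a call up. It gives the time, the measured TCP pose, the force and the opening at its end, in the units of the state.
- env.state(): the state, without advancing time (a new reading comes with each control period).
- cams.grab_frame(name): name is "scene" or "top" or "wrist"; returns the picture (400x640x3 uint8, red, green, blue); there is no depth.
- cams.calibration(name): a dict with "camera_matrix" (3x3 intrinsics, pixels), "rvec" (rotation vector, rad) and "tvec" (3), from world to camera coordinates, as OpenCV has them. Camera axes: x right, y down, z forward; pixel columns grow to the right and rows downward; lengths in mm; the calibration is good to about 2 mm. A picture is of the moment at which its call begins: read the wrist's pose just before it. calibration takes no time and is no camera call; for the wrist camera it gives the pose at the moment of the call.
- env.job_done(): hands the job in, once; it reports no verdict.
Trained networks look in the newest picture that a camera, given by its name, has taken for a name from the list of things; names that differ only in an ending like _2 or _b are one class to them, and where a whole thing is asked for, a point or a joint stands for the part that bears it (a point fixed in the world has none). Each returns a list of dicts, best first, with "confidence" (0 to 1); they miss things now and then, are a little off and sometimes report something else, mostly with a low value. They report only what shows in the picture. A call takes as long as a camera call.
- spotter.masks_of(camera, target): "region" (400x640 bool, what is visible of it) and "extent" ([left, top, right, bottom] in pixels, round what is visible of it).
The state is a dict: "time_s": time; "qpos": joint angles; "qvel": joint speeds; "effort": joint torques, N m; "ee_pos": TCP position; "ee_rot": TCP orientation; "force": force on the tool from outside, world axes, zero at the start; "torque": the same for the moment, N m; "gripper_width": finger opening in mm.
Only numpy, scipy, OpenCV 4.12 (cv2) and the standard library are available. Lean on these libraries where they do the work, as an engineer would, in place of code of your own. Each camera call takes 0.05 s, during which the arm holds its last target.

## Working session

There is one attempt and no reset: what is moved stays moved. The work goes in short steps, Python scripts to look and compute and a tool call to move; the robot and the scene stay as the last step left them, time stands still between calls to the robot, and variables do not carry over. Pictures are saved under pics/ and viewed, and the job is handed in when it is done.

Besides the shell and the picture viewer there is one more tool, called as name(argument=value, ...) on one line, values as JSON. apply_moves: Moves the arm, as the interface text tells. Its arguments: {"type":"object","properties":{"plan":{"type":"array"},"squeeze":{"type":"number"}},"required":["plan"]}

```bash
mkdir -p pics; ls
python3 - <<'E'
from workcell import env,cams,spotter
import cv2
s=env.state();print(s);print(env.grip_depth)
for n in("scene","top","wrist"):
    f=cams.grab_frame(n);cv2.imwrite(f"pics/a_{n}.png",f[:,:,::-1])
    c=cams.calibration(n);print(n,c)
E
```

```text
pics
{'time_s': 0.0, 'qpos': array([-6.80667468e+01,  1.83513684e+01,  8.97068969e+01,  7.28287183e-04,
        7.20437243e+01, -1.14643128e+00]), 'qvel': array([ 0.05343565, -0.1119595 ,  0.05395548,  0.03019505,  0.00513874,
        0.02362829]), 'effort': array([ 5.05025000e-04, -4.12458837e+01, -2.31973225e+01,  7.25919474e-02,
        4.55339835e-02, -1.12858261e-04]), 'ee_pos': array([ 225.2153729 , -528.50411306,  213.11969263]), 'ee_rot': array([-1.79898045e+02, -2.73284768e-03,  2.30794569e+01]), 'force': array([ 0.1257455 ,  0.65215193, -0.09784437]), 'torque': array([-0.04057706,  0.03715746,  0.07582117]), 'gripper_width': 91.37163346887417}
18.8
scene {'camera_matrix': array([[384.21750051,   0.        , 328.44965278],
       [  0.        , 384.21750051, 196.84118026],
       [  0.        ,   0.        ,   1.        ]]), 'rvec': array([ 0.83789972,  2.7688316 , -0.7306109 ]), 'tvec': array([ 472.29388608, -216.8136202 , 1066.80050229])}
top {'camera_matrix': array([[450.82776958,   0.        , 323.60557746],
       [  0.        , 450.82776958, 201.6957899 ],
       [  0.        ,   0.        ,   1.        ]]), 'rvec': array([ 2.1148525 , -2.15451724,  0.17913464]), 'tvec': array([  2.25900549, 585.30563388, 944.99674456])}
wrist {'camera_matrix': array([[330.74147849,   0.        , 324.29675248],
       [  0.        , 330.74147849, 202.05838339],
       [  0.        ,   0.        ,   1.        ]]), 'rvec': array([-2.42701753,  1.60495484,  0.2191736 ]), 'tvec': array([-574.13987586,  -30.15347004,  390.94081347])}
```

View pics/a_top.png

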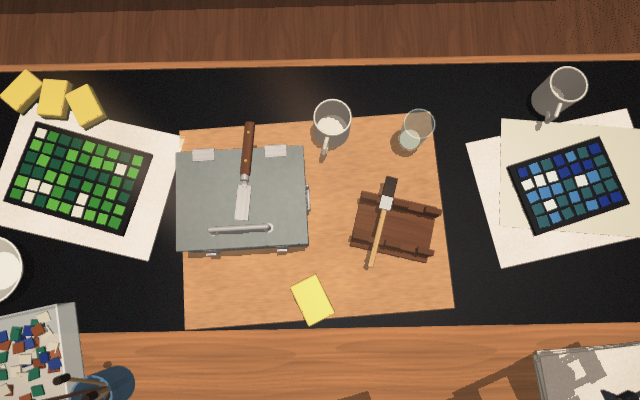

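View pics/a_scene.png

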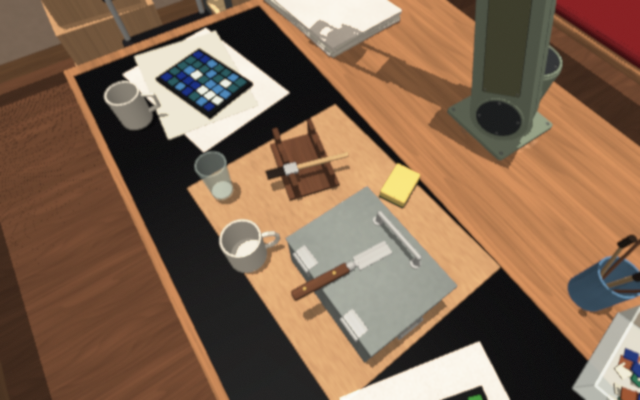

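View pics/a_wrist.png

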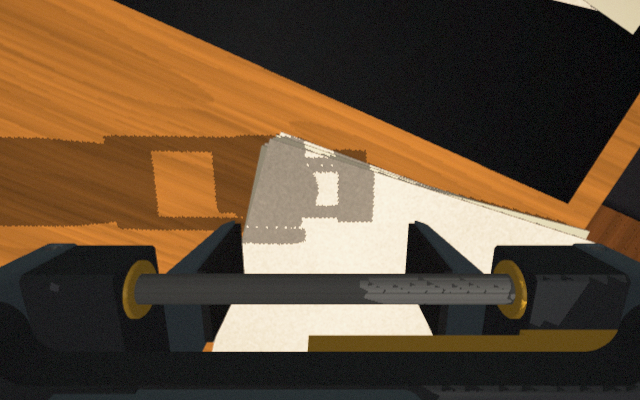

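Run:
```python
from workcell import env,cams,spotter
import cv2,numpy as np
im={n:cams.grab_frame(n) for n in("scene","top")}
for cam in("top","scene"):
  for t in("knife_center","rest","box","lid_handle","brush","lid"):
    try:r=spotter.masks_of(cam,t)
    except Exception as e: print(t,e);continue
    for i,d in enumerate(r[:3]):
        m=d["region"].astype(np.uint8);np.save(f"m_{cam}_{t}_{i}.npy",m)
        ys,xs=np.nonzero(m)
        print(cam,t,i,round(d["confidence"],2),d["extent"],m.sum(),xs.mean().round(1),ys.mean().round(1),np.round(cv2.minAreaRect(np.c_[xs,ys].astype(np.float32))[0],1),cv2.minAreaRect(np.c_[xs,ys].astype(np.float32))[1:])
print(env.state()["time_s"])
```

```text
top knife_center 0 0.76 [236.1, 122.7, 254.4, 217.5] 1128 244.8 173.7 [245.2 170.2] ((14.214111328125, 99.04610443115234), 5.19442892074585)
top rest 0 0.6 [347.8, 190.8, 442.3, 262.9] 3959 395.0 227.1 [395.6 226.4] ((82.84246063232422, 57.11268615722656), 12.200469017028809)
top box 0 0.91 [171.8, 142.4, 312.1, 257.2] 12802 240.9 199.6 [241.4 199.5] ((108.15948486328125, 136.94032287597656), 87.47388458251953)
top lid_handle 0 0.55 [179.6, 145.4, 305.9, 251.0] 12151 240.0 199.1 [239.8 198.4] ((100.62113952636719, 133.25918579101562), 86.69812774658203)
top lid_handle 1 0.45 [349.2, 191.2, 440.2, 263.7] 4117 395.4 227.3 [396.  226.9] ((84.060546875, 57.59503173828125), 12.52880859375)
top brush 0 0.87 [367.5, 176.0, 395.6, 263.7] 812 382.9 211.8 [380.3 220.7] ((14.067066192626953, 92.8911361694336), 14.03624439239502)
top brush 1 0.19 [177.5, 143.2, 313.8, 252.4] 12327 240.1 199.1 [239.4 197.9] ((101.51072692871094, 134.60009765625), 86.68222045898438)
top lid 0 0.74 [175.8, 142.2, 311.5, 251.4] 12182 240.3 198.9 [239.9 197.5] ((100.49309539794922, 133.5999755859375), 86.672592163085
[... 581 characters left out ...]
e 0 0.95 [286.7, 187.5, 457.9, 353.0] 13854 371.6 268.1 [371.2 264.5] ((145.45346069335938, 110.87239074707031), 52.66680145263672)
scene lid_handle 1 0.34 [195.0, 151.2, 235.6, 200.5] 1252 214.7 174.4 [215.6 175.2] ((50.087921142578125, 30.4105224609375), 63.43495178222656)
scene brush 0 0.84 [265.2, 151.7, 350.0, 181.2] 509 298.0 166.3 [306.4 164.1] ((9.970666885375977, 84.14063262939453), 75.37911987304688)
scene brush 1 0.28 [284.1, 184.3, 455.9, 356.0] 13674 371.6 268.1 [370.8 264. ] ((145.12442016601562, 110.28437042236328), 52.76516342163086)
scene lid 0 0.58 [287.6, 186.7, 457.0, 356.7] 13521 371.6 268.1 [371.4 264.2] ((145.60000610351562, 110.80001068115234), 53.13010025024414)
0.85
```

```bash
cat > h.py <<'E'
import numpy as np,cv2
from workcell import env,cams,spotter
def ray(c,uv):
    K,R,t=c["camera_matrix"],cv2.Rodrigues(np.array(c["rvec"],float))[0],np.array(c["tvec"],float)
    d=R.T@np.linalg.inv(K)@np.array([uv[0],uv[1],1.]);return -R.T@t,d
def atz(c,uv,z):
    o,d=ray(c,uv);return o+d*(z-o[2])/d[2]
def proj(c,P):
    return cv2.projectPoints(np.array(P,float).reshape(-1,3),np.array(c["rvec"],float),np.array(c["tvec"],float),np.array(c["camera_matrix"],float),None)[0].reshape(-1,2)
def box2w(o,yaw,p):
    p=np.array(p,float).reshape(-1,3);a=np.radians(yaw);R=np.array([[np.cos(a),-np.sin(a),0],[np.sin(a),np.cos(a),0],[0,0,1]])
    return p@R.T+np.array(o,float)
E
python3 - <<'E'
import cv2
a=cv2.imread("pics/a_top.png")
cv2.imwrite("pics/b_box.png",cv2.resize(a[115:265,165:320],None,fx=5,fy=4*1.0 if 0 else 4,interpolation=cv2.INTER_CUBIC) if 0 else cv2.resize(a[115:265,160:320],None,fx=4,fy=4,interpolation=cv2.INTER_CUBIC))
cv2.imwrite("pics/b_rest.png",cv2.resize(a[170:280,335:455],None,fx=5,fy=5,interpolation=cv2.INTER_CUBIC))
E
```

```text
(no output)
```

View pics/b_box.png

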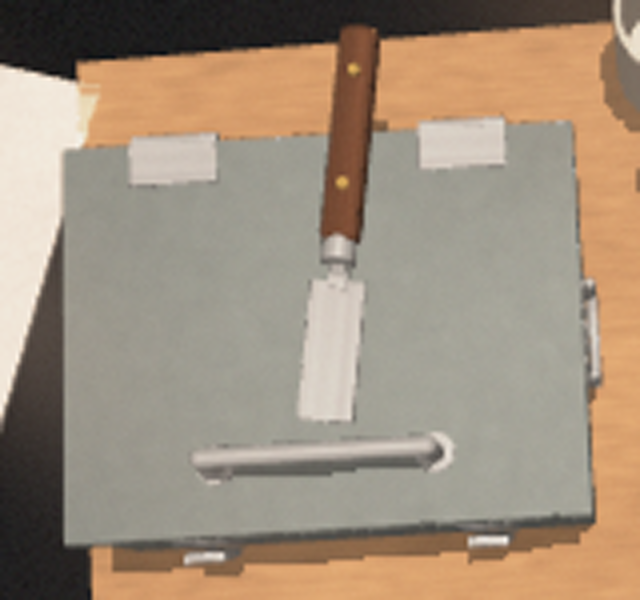

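View pics/b_rest.png

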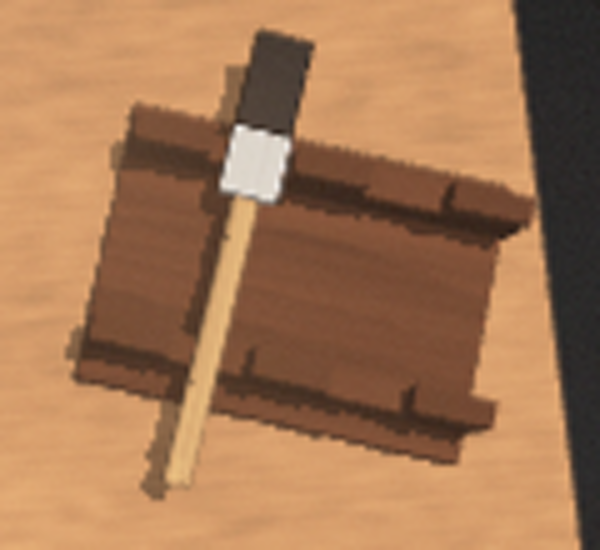

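Run:
```python
from h import *
c=cams.calibration("top");print("cam",ray(c,(0,0))[0].round())
B=lambda x,y:(x/4+160,y/4+115)
for n,p in dict(BL=(65,150),BR=(573,122),FR=(593,515),FL=(66,545)).items():print(n,atz(c,B(*p),125).round(1))
for n,p in dict(hL=(195,458),hR=(440,445)).items():print(n,atz(c,B(*p),162).round(1))
for n,p in dict(butt=(358,28),fer=(341,238),).items():print(n,atz(c,B(*p),143).round(1))
for n,p in dict(tip=(326,420)).items():print(n,atz(c,B(*p),127).round(1))
R=lambda x,y:(x/5+335,y/5+170)
for n,p in dict(a=(133,103),b=(535,200),c2=(497,403),d=(75,380)).items():print(n,atz(c,R(*p),65).round(1))
for n,p in dict(brushbutt=(178,487),brushtip=(285,37)).items():print(n,atz(c,R(*p),60).round(1))
```

```text
cam [ 420.   -6. 1029.]
BL [681.5 294.9 125. ]
BR [691.6  31.6 125. ]
FR [487.7  23.9 125. ]
FL [477.6 287.1 125. ]
hL [515.9 214.3 162. ]
hR [520.   96.1 162. ]
butt [738.2 140.7 143. ]
fer [627.9 148.3 143. ]
tip [537.8 157.7 127. ]
a [605.5 -91.7  65. ]
b [ 559.6 -264.1   65. ]
c2 [ 472.6 -242.5   65. ]
d [485.7 -63.1  65. ]
brushbutt [ 439.8 -105.9   60. ]
brushtip [ 634.7 -160.    60. ]
```

```bash
cat > ov.py <<'E'
from h import *
def boxm(x0,x1,y0,y1,z0,z1):
    P=np.array([[x,y,z] for x in(x0,x1) for y in(y0,y1) for z in(z0,z1)],float)
    E=[(0,1),(2,3),(4,5),(6,7),(0,2),(1,3),(4,6),(5,7),(0,4),(1,5),(2,6),(3,7)];return P,E
REST=([533.3,-164.8,0],-14.9);BOX=([584.6,159.4,0],2.2);KN=([656,147.3,134],175.2)
def draw(img,c,sc,off,rest=REST,box=BOX,kn=KN):
    o=cv2.resize(img,None,fx=sc,fy=sc,interpolation=cv2.INTER_CUBIC)
    def L(o_,parts,pose,col):
        for p in parts:
            P,E=boxm(*p);uv=(proj(c,box2w(pose[0],pose[1],P))-off+.5)*sc-.5
            for i,j in E:cv2.line(o_,tuple(int(v) for v in uv[i]),tuple(int(v) for v in uv[j]),col,1,cv2.LINE_AA)
    L(o,[(-65,65,-88,88,0,12)]+[(s*45-6,s*45+6,-88,88,12,65) for s in(-1,1)]+[(s*45-6,s*45+6,-53,-17,47,65) for s in(-1,1)],rest,(0,255,255))
    L(o,[(-104,100,-130,130,115,125),(-73,-63,-55,55,154,164)],box,(255,0,255))
    L(o,[(-85,30,-10,10,-9,9),(60,120,-14,14,-9,-7)],kn,(0,255,0))
    return o
E
python3 - <<'E'
from ov import *
c=cams.calibration("top");a=cv2.imread("pics/a_top.png")
cv2.imwrite("pics/c_box.png",draw(a[115:265,160:320],c,5,np.array([160,115]))[:600])
cv2.imwrite("pics/c_box.png",draw(a[115:265,160:320],c,4,np.array([160,115])))
cv2.imwrite("pics/c_rest.png",draw(a[170:280,335:455],c,5,np.array([335,170])))
c=cams.calibration("scene");a=cv2.imread("pics/a_scene.png")
cv2.imwrite("pics/c_scene.png",draw(a[110:370,255:475],c,2.3,np.array([255,110])))
E
```

```text
(no output)
```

View pics/c_box.png

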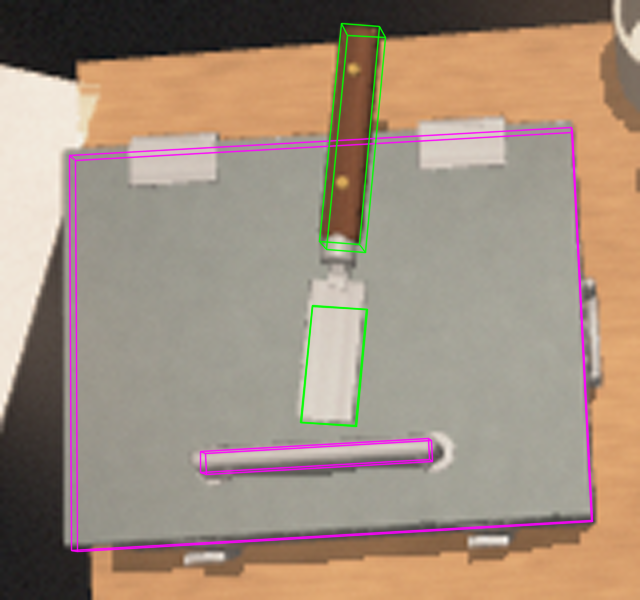

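View pics/c_rest.png

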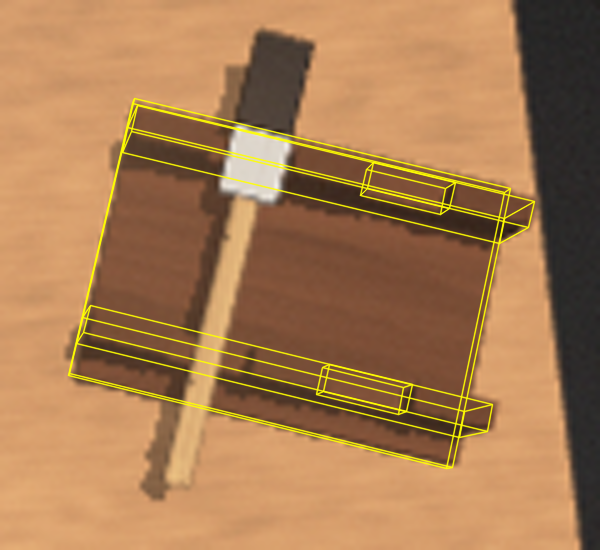

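View pics/c_scene.png

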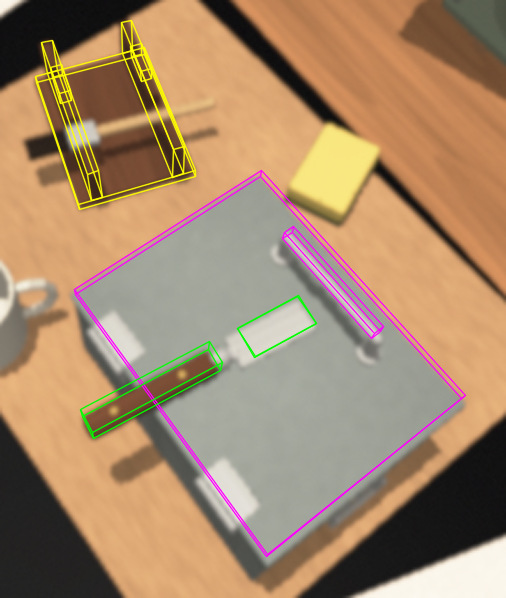

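```bash
cat >> h.py <<'E'
from scipy.spatial.transform import Rotation as Ro
def go(xyz,yaw=None):
    s=env.state();R=Ro.from_euler('xyz',s["ee_rot"],degrees=True).as_matrix()
    d=R.T@(np.array(xyz,float)-s["ee_pos"])
    cy=np.degrees(np.arctan2(R[1,0],R[0,0]));sp=None
    if yaw is not None:
        sp=-((yaw-cy+180)%360-180);print("spin rad",np.radians(sp).round(4),"or",(np.radians(sp)-np.sign(sp)*np.pi).round(4))
    print("t",s["time_s"],"pos",s["ee_pos"].round(1),"rot",s["ee_rot"].round(2),"delta",d.round(1),"w",s["gripper_width"].round(1),"F",s["force"].round(1),"q6",s["qpos"][5].round(1))
E
python3 -c "
from h import *
go([560,120,230],-4.8)"
```

```text
spin rad 0.4865 or -2.655Traceback (most recent call last):
  File "<string>", line 3, in <module>
    go([560,120,230],-4.8)
    ~~^^^^^^^^^^^^^^^^^^^^
  File "h.py", line 20, in go
    print("t",s["time_s"],"pos",s["ee_pos"].round(1),"rot",s["ee_rot"].round(2),"delta",d.round(1),"w",s["gripper_width"].round(1),"F",s["force"].round(1),"q6",s["qpos"][5].round(1))
                                                                                                       ^^^^^^^^^^^^^^^^^^^^^^^^
AttributeError: 'float' object has no attribute 'round'
```

```bash
sed -i 's/s\["gripper_width"\].round(1)/round(float(s["gripper_width"]),1)/' h.py; python3 -c "
from h import *
go([580,130,230],-4.8)"
```

```text
spin rad 0.4865 or -2.655
t 0.85 pos [ 225.4 -529.   214. ] rot [179.99   0.    23.08] delta [ 584.5 -467.3  -16.1] w 91.0 F [ 0.1 -0.8 -0.1] q6 -1.1
```

apply_moves(plan=[{"jaw":0,"delta_pos":[35,-28,-5],"spin":0.05},{"jaw":0,"delta_pos":[80,-64,-10],"spin":0.1},{"jaw":0,"delta_pos":[125,-100,-16],"spin":0.16},{"jaw":0,"delta_pos":[170,-136,-16],"spin":0.22},{"jaw":0,"delta_pos":[215,-172,-16],"spin":0.28},{"jaw":0,"delta_pos":[260,-208,-16],"spin":0.34},{"jaw":0,"delta_pos":[305,-244,-16],"spin":0.42},{"jaw":0,"delta_pos":[350,-280,-16],"spin":0.487}])

```text
time_s: 1.85
ee_pos: [438.4, -132.5, 230.3]
ee_rot: [180.0, -0.1, -5.0]
force: [1.0, -0.1, -0.2]
gripper_width: 91.3
```

```bash
python3 -c "
from h import *
go([580,130,230],-4.8)"
```

```text
spin rad -0.0028 or 3.1388
t 1.85 pos [ 438.4 -132.5  230.3] rot [ 1.7997e+02 -6.0000e-02 -4.9600e+00] delta [ 118.4 -273.8    0.3] w 91.3 F [ 1.  -0.1 -0.2] q6 76.7
```

apply_moves(plan=[{"jaw":0,"delta_pos":[20,-45,0],"spin":0},{"jaw":0,"delta_pos":[40,-90,0],"spin":0},{"jaw":0,"delta_pos":[60,-135,0],"spin":0},{"jaw":0.2,"delta_pos":[80,-180,0],"spin":0},{"jaw":0.4,"delta_pos":[100,-230,0],"spin":0},{"jaw":0.4,"delta_pos":[118,-274,0],"spin":0},{"jaw":0.4,"delta_pos":[118,-274,0],"spin":0},{"jaw":0.4,"delta_pos":[118,-274,0],"spin":0}])

```text
time_s: 2.85
ee_pos: [579.2, 129.9, 230.0]
ee_rot: [179.9, -0.0, -4.9]
force: [-0.9, -0.2, -0.4]
gripper_width: 54.6
```

Run:
```python
from ov import *
c=cams.calibration("wrist");f=cams.grab_frame("wrist")
go([652,147.5,175],-4.8)
cv2.imwrite("pics/d_w.png",draw(f[:,:,::-1].copy(),c,1,np.zeros(2),kn=([658,147.3,134],175.2)))
```

```text
spin rad -0.0034 or 3.1382
t 2.9 pos [579.1 129.4 230.2] rot [ 1.7994e+02 -3.0000e-02 -4.9900e+00] delta [ 71.  -24.5  55.3] w 54.4 F [ 0.1 -1.   0.1] q6 106.5
```

View pics/d_w.png

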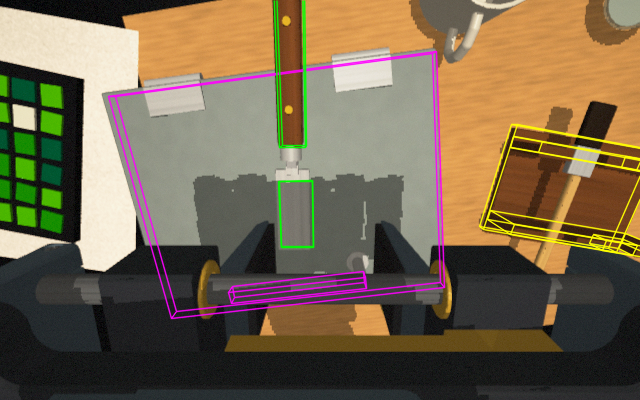

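apply_moves(plan=[{"jaw":0.4,"delta_pos":[25,-9,8],"spin":0},{"jaw":0.4,"delta_pos":[50,-18,18],"spin":0},{"jaw":0.4,"delta_pos":[71,-25,30],"spin":0},{"jaw":0.4,"delta_pos":[71,-25,50],"spin":0},{"jaw":0.4,"delta_pos":[71,-25,65],"spin":0},{"jaw":0.4,"delta_pos":[71,-25,80],"spin":0},{"jaw":0.4,"delta_pos":[71,-25,88],"spin":0},{"jaw":0.4,"delta_pos":[71,-25,88],"spin":0}])

```text
time_s: 3.9
ee_pos: [651.7, 147.9, 141.9]
ee_rot: [179.9, 0.0, -5.0]
force: [0.3, -0.1, -0.3]
gripper_width: 55.1
```

Run:
```python
from ov import *
c=cams.calibration("wrist");f=cams.grab_frame("wrist")
go([652,148,130],-4.8)
cv2.imwrite("pics/e_w.png",draw(f[:,:,::-1].copy(),c,1,np.zeros(2),kn=([658,147.3,134],175.2)))
```

```text
spin rad -0.0034 or 3.1382
t 3.95 pos [652.1 148.  142.5] rot [ 1.7994e+02 -5.0000e-02 -4.9900e+00] delta [-0.1 -0.  12.5] w 54.8 F [-0.2  0.2 -0.3] q6 106.9
```

View pics/e_w.png

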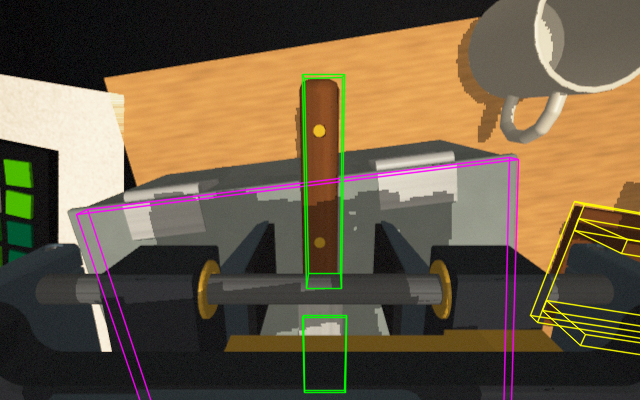

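apply_moves(plan=[{"jaw":0.4,"delta_pos":[0,0,6],"spin":0},{"jaw":0.4,"delta_pos":[0,0,12],"spin":0},{"jaw":0.4,"delta_pos":[0,0,14],"spin":0},{"jaw":0.6,"delta_pos":[0,0,14],"spin":0},{"jaw":0.8,"delta_pos":[0,0,14],"spin":0},{"jaw":1,"delta_pos":[0,0,14],"spin":0},{"jaw":1,"delta_pos":[0,0,14],"spin":0},{"jaw":1,"delta_pos":[0,0,14],"spin":0}], squeeze=30)

```text
time_s: 4.95
ee_pos: [652.2, 148.2, 128.7]
ee_rot: [180.0, -0.1, -5.0]
force: [-0.6, -0.2, 0.3]
gripper_width: 19.8
```

Gripped at 19.8 mm, which matches the handle's 20 mm. I lift it now.

apply_moves(plan=[{"jaw":1,"delta_pos":[0,0,-5],"spin":0},{"jaw":1,"delta_pos":[0,0,-12],"spin":0},{"jaw":1,"delta_pos":[0,0,-22],"spin":0},{"jaw":1,"delta_pos":[0,0,-35],"spin":0},{"jaw":1,"delta_pos":[0,0,-50],"spin":0},{"jaw":1,"delta_pos":[0,0,-65],"spin":0},{"jaw":1,"delta_pos":[0,0,-75],"spin":0},{"jaw":1,"delta_pos":[0,0,-75],"spin":0}])

```text
time_s: 5.95
ee_pos: [652.6, 148.3, 204.9]
ee_rot: [180.0, -0.2, -5.0]
force: [0.5, 0.1, -1.8]
gripper_width: 20.0
```

Run:
```python
from ov import *
s=env.state();p=s["ee_pos"]
for n in("wrist","scene"):
    c=cams.calibration(n);f=cams.grab_frame(n)
    cv2.imwrite(f"pics/f_{n}.png",draw(f[:,:,::-1].copy(),c,1,np.zeros(2),kn=([p[0]+6,p[1]-.7,p[2]+5.3],175.2)))
go([524.3,-198.6,180],-14.9)
```

```text
spin rad 0.1728 or -2.9687
t 6.05 pos [651.8 148.1 203.3] rot [ 1.7995e+02 -2.0000e-02 -5.0000e+00] delta [-96.9 356.5  23.6] w 20.0 F [-0.1 -0.5 -1. ] q6 106.9
```

View pics/f_wrist.png

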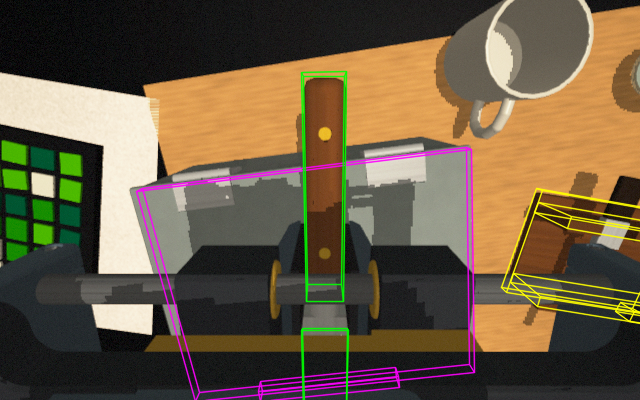

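View pics/f_scene.png

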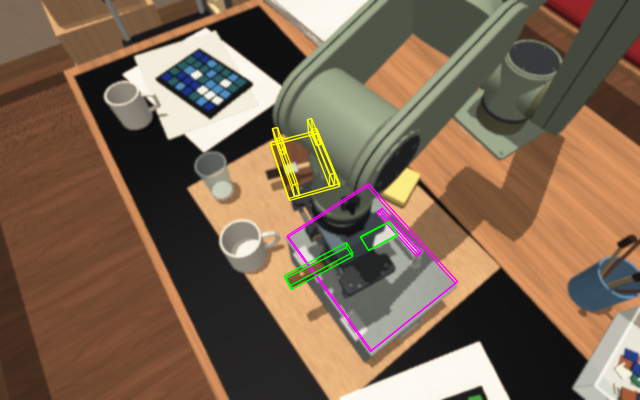

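apply_moves(plan=[{"jaw":1,"delta_pos":[-6,25,0],"spin":0.02},{"jaw":1,"delta_pos":[-18,70,0],"spin":0.04},{"jaw":1,"delta_pos":[-31,115,0],"spin":0.06},{"jaw":1,"delta_pos":[-44,160,0],"spin":0.09},{"jaw":1,"delta_pos":[-57,205,0],"spin":0.12},{"jaw":1,"delta_pos":[-70,250,0],"spin":0.15},{"jaw":1,"delta_pos":[-83,295,0],"spin":0.173},{"jaw":1,"delta_pos":[-92,330,5],"spin":0.173}])

```text
time_s: 7.05
ee_pos: [529.5, -175.1, 198.5]
ee_rot: [179.9, -0.0, -15.0]
force: [0.4, 0.3, -0.9]
gripper_width: 20.0
```

Run:
```python
from ov import *
go([520.4,-197.6,130],-14.9)
```

```text
spin rad -0.0023 or 3.1393
t 7.05 pos [ 529.5 -175.1  198.5] rot [ 1.7991e+02 -1.0000e-02 -1.5030e+01] delta [-2.9 24.  68.5] w 20.0 F [ 0.4  0.3 -0.9] q6 85.6
```

apply_moves(plan=[{"jaw":1,"delta_pos":[-1,12,8],"spin":0},{"jaw":1,"delta_pos":[-3,24,20],"spin":0},{"jaw":1,"delta_pos":[-3,24,40],"spin":0},{"jaw":1,"delta_pos":[-3,24,60],"spin":0},{"jaw":1,"delta_pos":[-3,24,80],"spin":0},{"jaw":1,"delta_pos":[-3,24,94],"spin":0},{"jaw":1,"delta_pos":[-3,24,98],"spin":0},{"jaw":1,"delta_pos":[-3,24,98],"spin":0}])

```text
time_s: 8.05
ee_pos: [520.5, -197.5, 100.5]
ee_rot: [179.9, -0.0, -15.0]
force: [0.6, 0.2, -0.7]
gripper_width: 19.6
```

Run:
```python
from ov import *
s=env.state();p=s["ee_pos"]
a=np.radians(-15)
for n in("wrist","top","scene"):
    c=cams.calibration(n);f=cams.grab_frame(n)
    img=f[:,:,::-1].copy();k=([p[0]+4*np.cos(a),p[1]+4*np.sin(a),p[2]+5.3],165)
    if n=="wrist":o=draw(img,c,1,np.zeros(2),kn=k)
    else:
        x,y=(335,150) if n=="top" else (230,90)
        o=draw(img[y:y+140,x:x+160],c,4,np.array([x,y]),kn=k)
    cv2.imwrite(f"pics/g_{n}.png",o)
go([520.4,-197.6,51],-14.9)
```

```text
spin rad -0.0021 or 3.1394
t 8.2 pos [ 520.9 -197.8  101.2] rot [ 1.799e+02 -1.000e-01 -1.502e+01] delta [-0.6 -0.1 50.2] w 19.8 F [ 0.  -1.2 -1.2] q6 83.2
```

View pics/g_wrist.png

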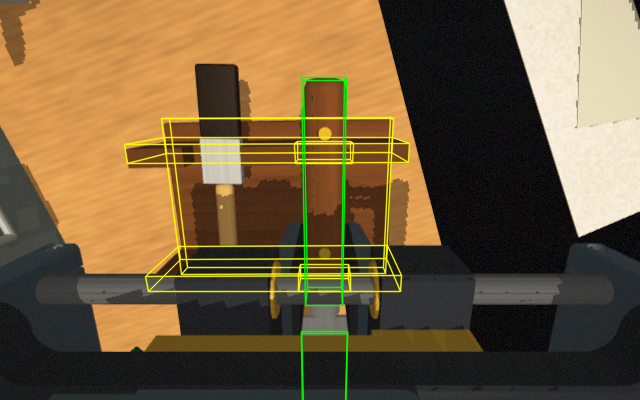

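View pics/g_top.png

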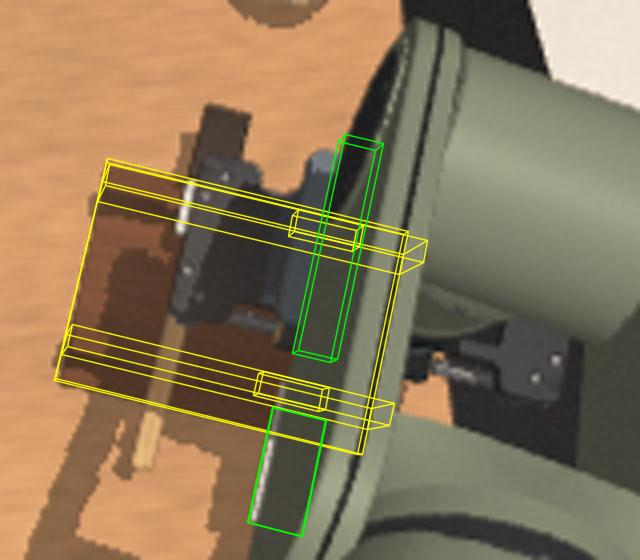

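View pics/g_scene.png

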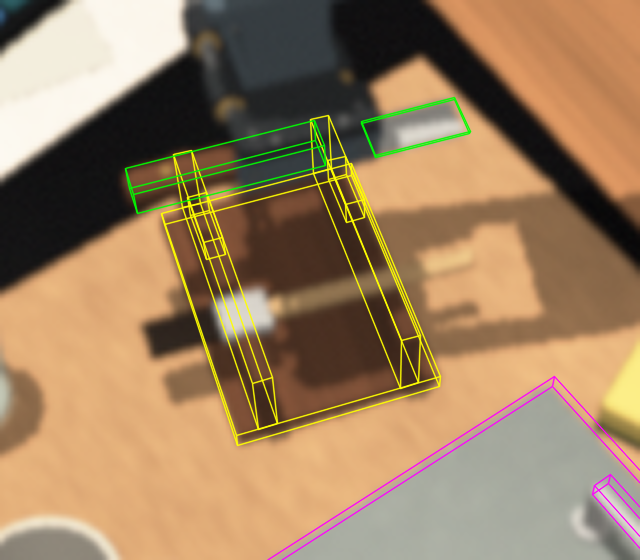

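apply_moves(plan=[{"jaw":1,"delta_pos":[0,0,8],"spin":0},{"jaw":1,"delta_pos":[0,0,16],"spin":0},{"jaw":1,"delta_pos":[0,0,24],"spin":0},{"jaw":1,"delta_pos":[0,0,32],"spin":0},{"jaw":1,"delta_pos":[0,0,38],"spin":0},{"jaw":1,"delta_pos":[0,0,43],"spin":0},{"jaw":1,"delta_pos":[0,0,46],"spin":0},{"jaw":1,"delta_pos":[0,0,47],"spin":0}])

```text
time_s: 9.2
ee_pos: [521.0, -197.9, 54.1]
ee_rot: [179.9, -0.1, -15.0]
force: [0.0, 0.7, -0.8]
gripper_width: 20.0
```

Run:
```python
from ov import *
c=cams.calibration("wrist");f=cams.grab_frame("wrist");s=env.state();p=s["ee_pos"];a=np.radians(-15)
cv2.imwrite("pics/h_w.png",draw(f[:,:,::-1].copy(),c,1,np.zeros(2),kn=([p[0]+4*np.cos(a),p[1]+4*np.sin(a),p[2]+5.3],165)))
go([520.4,-197.6,51],-14.9)
```

```text
spin rad -0.0022 or 3.1394
t 9.25 pos [ 521.  -197.9   54.1] rot [ 1.799e+02 -1.000e-01 -1.503e+01] delta [-0.6 -0.1  3.1] w 19.7 F [-0.   0.7 -1.6] q6 83.2
```

View pics/h_w.png

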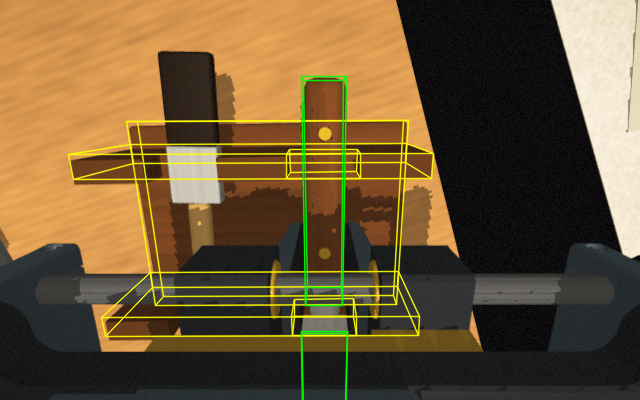

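Descending the last few millimetres while watching the force.

apply_moves(plan=[{"jaw":1,"delta_pos":[0,0,1],"spin":0},{"jaw":1,"delta_pos":[0,0,1.5],"spin":0},{"jaw":1,"delta_pos":[0,0,2],"spin":0},{"jaw":1,"delta_pos":[0,0,2.5],"spin":0},{"jaw":1,"delta_pos":[0,0,3],"spin":0},{"jaw":1,"delta_pos":[0,0,3],"spin":0},{"jaw":1,"delta_pos":[0,0,3],"spin":0},{"jaw":1,"delta_pos":[0,0,3],"spin":0}])

```text
time_s: 10.25
ee_pos: [521.0, -197.9, 51.2]
ee_rot: [179.9, -0.1, -15.0]
force: [-0.5, -0.2, -1.2]
gripper_width: 19.5
```

apply_moves(plan=[{"jaw":1,"delta_pos":[0,0,0.5],"spin":0},{"jaw":1,"delta_pos":[0,0,0.5],"spin":0},{"jaw":1,"delta_pos":[0,0,1],"spin":0},{"jaw":1,"delta_pos":[0,0,1],"spin":0},{"jaw":1,"delta_pos":[0,0,1.5],"spin":0},{"jaw":1,"delta_pos":[0,0,1.5],"spin":0},{"jaw":1,"delta_pos":[0,0,1.5],"spin":0},{"jaw":1,"delta_pos":[0,0,1.5],"spin":0}])

```text
time_s: 11.25
ee_pos: [521.1, -198.0, 50.7]
ee_rot: [179.9, -0.1, -15.0]
force: [-3.3, 0.8, 8.0]
gripper_width: 19.7
```

apply_moves(plan=[{"jaw":0.9,"delta_pos":[0,0,0],"spin":0},{"jaw":0.75,"delta_pos":[0,0,0],"spin":0},{"jaw":0.6,"delta_pos":[0,0,0],"spin":0},{"jaw":0.5,"delta_pos":[0,0,0],"spin":0},{"jaw":0.5,"delta_pos":[0,0,0],"spin":0},{"jaw":0.5,"delta_pos":[0,0,0],"spin":0},{"jaw":0.5,"delta_pos":[0,0,-5],"spin":0},{"jaw":0.5,"delta_pos":[0,0,-15],"spin":0}])

```text
time_s: 12.25
ee_pos: [520.8, -197.8, 65.9]
ee_rot: [179.9, -0.1, -15.0]
force: [1.1, 0.2, -0.1]
gripper_width: 45.7
```

apply_moves(plan=[{"jaw":0.5,"delta_pos":[0,0,-15],"spin":0},{"jaw":0.5,"delta_pos":[0,0,-35],"spin":0},{"jaw":0.5,"delta_pos":[0,0,-60],"spin":0},{"jaw":0.5,"delta_pos":[0,0,-90],"spin":0},{"jaw":0.5,"delta_pos":[0,0,-120],"spin":0},{"jaw":0.5,"delta_pos":[0,-20,-145],"spin":0},{"jaw":0.5,"delta_pos":[0,-60,-150],"spin":0},{"jaw":0.5,"delta_pos":[0,-100,-150],"spin":0}])

```text
time_s: 13.25
ee_pos: [547.2, -100.2, 218.0]
ee_rot: [179.9, -0.3, -15.1]
force: [0.8, 0.1, 0.5]
gripper_width: 45.3
```

Run:
```python
from ov import *
c=cams.calibration("wrist");f=cams.grab_frame("wrist")
cv2.imwrite("pics/i_w.png",f[:,:,::-1])
go([518,155,240],92.2)
```

```text
spin rad -1.8695 or 1.2721
t 13.3 pos [548.1 -95.6 217.6] rot [-179.84   -0.24  -14.92] delta [ -93.5 -234.5  -22.1] w 45.6 F [ 0.9  4.  -0.8] q6 93.7
```

View pics/i_w.png

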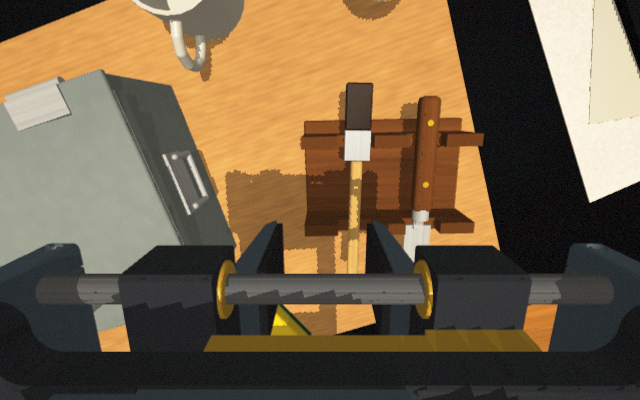

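apply_moves(plan=[{"jaw":0.5,"delta_pos":[-10,-30,-22],"spin":-0.15},{"jaw":0.5,"delta_pos":[-22,-60,-22],"spin":-0.33},{"jaw":0.5,"delta_pos":[-34,-90,-22],"spin":-0.51},{"jaw":0.5,"delta_pos":[-46,-120,-22],"spin":-0.69},{"jaw":0.5,"delta_pos":[-58,-150,-22],"spin":-0.87},{"jaw":0.5,"delta_pos":[-70,-180,-22],"spin":-1.05},{"jaw":0.5,"delta_pos":[-82,-210,-22],"spin":-1.23},{"jaw":0.5,"delta_pos":[-93,-234,-22],"spin":-1.41}])

```text
time_s: 14.3
ee_pos: [518.1, 155.5, 241.0]
ee_rot: [179.7, -0.2, 66.2]
force: [-0.6, -0.3, 1.1]
gripper_width: 45.9
```

Run:
```python
from ov import *
go([518,155,240],92.2)
```

```text
spin rad -0.453 or 2.6886
t 14.3 pos [518.1 155.5 241. ] rot [179.73  -0.25  66.24] delta [-0.5  0.1  1. ] w 45.9 F [-0.6 -0.3  1.1] q6 39.2
```

apply_moves(plan=[{"jaw":0.5,"delta_pos":[0,0,0],"spin":-0.15},{"jaw":0.5,"delta_pos":[0,0,0],"spin":-0.3},{"jaw":0.5,"delta_pos":[0,0,10],"spin":-0.453},{"jaw":0.5,"delta_pos":[0,0,20],"spin":-0.453},{"jaw":0.5,"delta_pos":[0,0,35],"spin":-0.453},{"jaw":0.5,"delta_pos":[0,0,45],"spin":-0.453},{"jaw":0.5,"delta_pos":[0,0,50],"spin":-0.453},{"jaw":0.5,"delta_pos":[0,0,50],"spin":-0.453}])

```text
time_s: 15.3
ee_pos: [518.3, 155.6, 190.6]
ee_rot: [179.7, -0.1, 92.2]
force: [0.5, 0.2, 0.4]
gripper_width: 45.6
```

Run:
```python
from ov import *
c=cams.calibration("wrist");f=cams.grab_frame("wrist")
cv2.imwrite("pics/j_w.png",draw(f[:,:,::-1].copy(),c,1,np.zeros(2),kn=([525,-199,56],165)))
go([517.5,156,140.5],92.2)
```

```text
spin rad -0.0003 or 3.1413
t 15.35 pos [518.6 155.6 191.1] rot [ 1.7964e+02 -1.1000e-01  9.2180e+01] delta [ 0.3 -1.4 50.6] w 45.5 F [ 0.3 -0.2  0.4] q6 13.3
```

View pics/j_w.png

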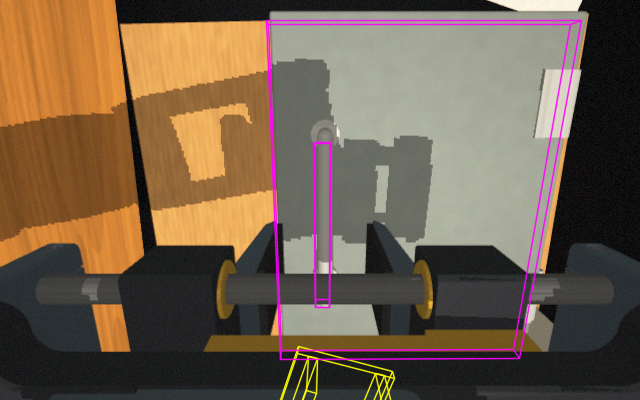

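apply_moves(plan=[{"jaw":0.5,"delta_pos":[1,-1,10],"spin":0},{"jaw":0.5,"delta_pos":[2,-1,20],"spin":0},{"jaw":0.5,"delta_pos":[3,-1,32],"spin":0},{"jaw":0.5,"delta_pos":[3,-1,42],"spin":0},{"jaw":0.5,"delta_pos":[3,-1,48],"spin":0},{"jaw":0.5,"delta_pos":[3,-1,50.5],"spin":0},{"jaw":0.5,"delta_pos":[3,-1,50.5],"spin":0},{"jaw":0.5,"delta_pos":[3,-1,50.5],"spin":0}])

```text
time_s: 16.35
ee_pos: [518.0, 158.8, 140.9]
ee_rot: [179.6, -0.1, 92.2]
force: [-0.5, 0.1, 1.4]
gripper_width: 45.7
```

apply_moves(plan=[{"jaw":0.65,"delta_pos":[0,0,0],"spin":0},{"jaw":0.8,"delta_pos":[0,0,0],"spin":0},{"jaw":0.9,"delta_pos":[0,0,0],"spin":0},{"jaw":1,"delta_pos":[0,0,0],"spin":0},{"jaw":1,"delta_pos":[0,0,0],"spin":0},{"jaw":1,"delta_pos":[0,0,0],"spin":0},{"jaw":1,"delta_pos":[0,0,0],"spin":0},{"jaw":1,"delta_pos":[0,0,0],"spin":0}], squeeze=50)

```text
time_s: 17.35
ee_pos: [518.9, 158.9, 141.0]
ee_rot: [179.5, -0.1, 92.2]
force: [5.8, -0.4, -2.9]
gripper_width: 9.2
```

Run:
```python
from ov import *
f=cams.grab_frame("scene")
cv2.imwrite("pics/k_s.png",cv2.resize(f[90:350,200:500,::-1],None,fx=2.2,fy=2.2))
f=cams.grab_frame("top")
cv2.imwrite("pics/k_t.png",f[:,:,::-1])
go([517.5,156,140.5],92.2)
```

```text
spin rad -0.0002 or 3.1414
t 17.45 pos [519.  158.8 141. ] rot [ 1.7948e+02 -1.3000e-01  9.2190e+01] delta [-2.8 -1.6  0.5] w 8.9 F [ 5.6 -0.1 -3.6] q6 13.6
```

View pics/k_s.png

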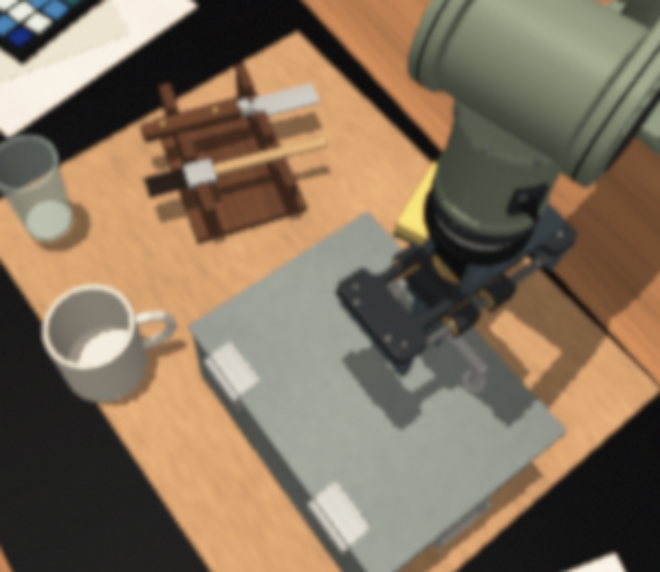

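apply_moves(plan=[{"jaw":1,"delta_pos":[0,0,-0.5],"spin":0},{"jaw":1,"delta_pos":[0,0,-1],"spin":0},{"jaw":1,"delta_pos":[0,0,-1.5],"spin":0},{"jaw":1,"delta_pos":[0,0,-2],"spin":0},{"jaw":1,"delta_pos":[0,0,-2.5],"spin":0},{"jaw":1,"delta_pos":[0,0,-3],"spin":0},{"jaw":1,"delta_pos":[0,0,-3],"spin":0},{"jaw":1,"delta_pos":[0,0,-3],"spin":0}], squeeze=60)

```text
time_s: 18.45
ee_pos: [519.3, 158.8, 142.5]
ee_rot: [179.5, -0.1, 92.2]
force: [8.2, 1.2, -13.0]
gripper_width: 8.5
```

apply_moves(plan=[{"jaw":1,"delta_pos":[0,0,-1.5],"spin":0},{"jaw":1,"delta_pos":[0,0,-2],"spin":0},{"jaw":1,"delta_pos":[0,0,-2.5],"spin":0},{"jaw":1,"delta_pos":[0,0,-3],"spin":0},{"jaw":1,"delta_pos":[0,0,-3.5],"spin":0},{"jaw":1,"delta_pos":[0,0,-4],"spin":0},{"jaw":1,"delta_pos":[0,0,-4.5],"spin":0},{"jaw":1,"delta_pos":[0,0,-5],"spin":0}])

```text
time_s: 19.45
ee_pos: [519.4, 158.8, 143.2]
ee_rot: [179.6, -0.1, 92.2]
force: [12.7, 2.4, -28.0]
gripper_width: 8.2
```

Run:
```python
from ov import *
go([517.5,156,140.5],92.2)
c=cams.calibration("wrist");f=cams.grab_frame("wrist")
cv2.imwrite("pics/l_w.png",f[:,:,::-1])
go([517.5,156,140.5],92.2)
```

```text
spin rad -0.0003 or 3.1413
t 19.45 pos [519.4 158.8 143.2] rot [ 1.7962e+02 -8.0000e-02  9.2180e+01] delta [-2.7 -2.   2.7] w 8.2 F [ 12.7   2.4 -28. ] q6 13.6
spin rad -0.0003 or 3.1413
t 19.5 pos [519.3 158.8 143.2] rot [ 1.7963e+02 -8.0000e-02  9.2180e+01] delta [-2.7 -2.   2.7] w 9.1 F [ 12.5   2.2 -26.4] q6 13.6
```

View pics/l_w.png

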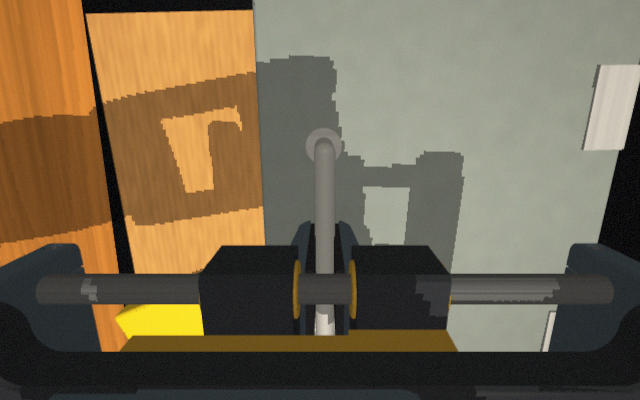

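apply_moves(plan=[{"jaw":1,"delta_pos":[0,1,-4.5],"spin":0},{"jaw":1,"delta_pos":[0,1.5,-5],"spin":0},{"jaw":1,"delta_pos":[0,2,-5.5],"spin":0},{"jaw":1,"delta_pos":[0,2,-6],"spin":0},{"jaw":1,"delta_pos":[0,2,-6],"spin":0},{"jaw":1,"delta_pos":[0,2,-6],"spin":0},{"jaw":1,"delta_pos":[0,2,-6],"spin":0},{"jaw":1,"delta_pos":[0,2,-6],"spin":0}])

```text
time_s: 20.5
ee_pos: [519.4, 158.8, 143.8]
ee_rot: [-179.9, -0.0, 92.2]
force: [8.9, 2.6, -28.4]
gripper_width: 8.9
```

Run:
```python
from ov import *
go([517.5,156,140.5],92.2)
```

```text
spin rad -0.0005 or 3.1411
t 20.5 pos [519.4 158.8 143.8] rot [-1.7995e+02 -3.0000e-02  9.2170e+01] delta [-2.7 -2.   3.3] w 8.9 F [  8.9   2.6 -28.4] q6 13.6
```

apply_moves(plan=[{"jaw":1,"delta_pos":[0,2,-5.5],"spin":0},{"jaw":1,"delta_pos":[0,2,-6],"spin":0},{"jaw":1,"delta_pos":[0,2.5,-6.5],"spin":0},{"jaw":1,"delta_pos":[0,2.5,-7],"spin":0},{"jaw":1,"delta_pos":[0,2.5,-7],"spin":0},{"jaw":1,"delta_pos":[0,2.5,-7],"spin":0},{"jaw":1,"delta_pos":[0,2.5,-7],"spin":0},{"jaw":1,"delta_pos":[0,2.5,-7],"spin":0}])

```text
time_s: 21.5
ee_pos: [519.3, 158.8, 144.4]
ee_rot: [-179.4, 0.0, 92.2]
force: [8.9, 3.2, -33.2]
gripper_width: 8.6
```

Run:
```python
from ov import *
go([517.5,156,140.5],92.2)
f=cams.grab_frame("wrist")
cv2.imwrite("pics/m_w.png",f[:,:,::-1])
f=cams.grab_frame("scene")
cv2.imwrite("pics/m_s.png",f[:,:,::-1])
a=cv2.imread("pics/l_w.png");b=cv2.imread("pics/m_w.png")
cv2.imwrite("pics/m_cmp.png",np.hstack([cv2.resize(x[110:270,240:400],None,fx=2.4,fy=2.4) for x in(a,b)]))
```

```text
spin rad -0.0007 or 3.1409
t 21.5 pos [519.3 158.8 144.4] rot [-1.7942e+02  3.0000e-02  9.2160e+01] delta [-2.7 -1.9  4. ] w 8.6 F [  8.9   3.2 -33.2] q6 13.5
```

View pics/m_cmp.png

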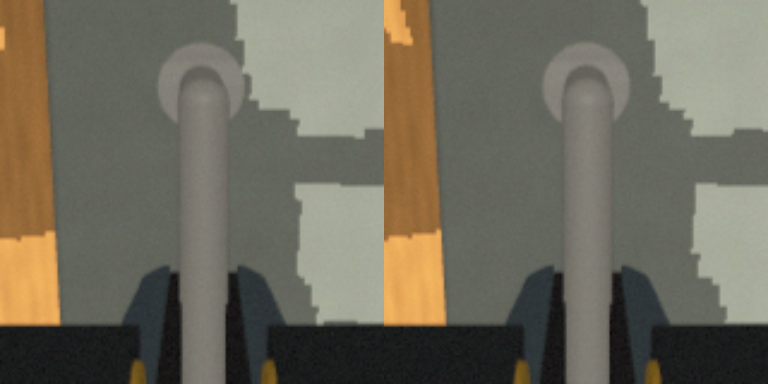

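apply_moves(plan=[{"jaw":1,"delta_pos":[0,2,-6.5],"spin":0},{"jaw":1,"delta_pos":[0,2,-7],"spin":0},{"jaw":1,"delta_pos":[0,2.5,-7.5],"spin":0},{"jaw":1,"delta_pos":[0,2.5,-8],"spin":0},{"jaw":1,"delta_pos":[0,2.5,-8],"spin":0},{"jaw":1,"delta_pos":[0,2.5,-8],"spin":0},{"jaw":1,"delta_pos":[0,2.5,-8],"spin":0},{"jaw":1,"delta_pos":[0,2.5,-8],"spin":0}])

```text
time_s: 22.6
ee_pos: [520.6, 158.8, 149.2]
ee_rot: [-179.1, 0.1, 92.1]
force: [5.9, 0.8, -16.8]
gripper_width: 8.7
```

Run:
```python
from ov import *
go([517.5,156,140.5],92.2)
s=env.state();print(s["torque"].round(2),s["effort"].round(2),s["qpos"].round(2))
```

```text
spin rad -0.0009 or 3.1407
t 22.6 pos [520.6 158.8 149.2] rot [-1.7914e+02  6.0000e-02  9.2150e+01] delta [-2.7 -3.1  8.7] w 8.7 F [  5.9   0.8 -16.8] q6 13.4
[ 0.27 -1.13  0.06] [ 2.200e-01 -4.966e+01 -2.400e+01  1.000e-01  2.160e+00  4.000e-02] [15.66 18.85 98.75  0.16 63.24 13.44]
```

apply_moves(plan=[{"jaw":1,"delta_pos":[0,2,-4],"spin":0},{"jaw":1,"delta_pos":[0,2.5,-6],"spin":0},{"jaw":1,"delta_pos":[0,3,-8],"spin":0},{"jaw":1,"delta_pos":[0,3.5,-10],"spin":0},{"jaw":1,"delta_pos":[0,4,-12],"spin":0},{"jaw":1,"delta_pos":[0,4.5,-14],"spin":0},{"jaw":1,"delta_pos":[0,4.5,-14],"spin":0},{"jaw":1,"delta_pos":[0,4.5,-14],"spin":0}])

```text
time_s: 23.6
ee_pos: [525.3, 159.0, 163.2]
ee_rot: [-179.2, 0.1, 92.1]
force: [3.0, 1.5, -5.9]
gripper_width: 8.8
```

apply_moves(plan=[{"jaw":1,"delta_pos":[0,0.5,-2],"spin":0},{"jaw":1,"delta_pos":[0,1,-4],"spin":0},{"jaw":1,"delta_pos":[0,1.5,-6],"spin":0},{"jaw":1,"delta_pos":[0,2,-7],"spin":0},{"jaw":1,"delta_pos":[0,2,-7],"spin":0},{"jaw":1,"delta_pos":[0,2,-7],"spin":0},{"jaw":1,"delta_pos":[0,2,-7],"spin":0},{"jaw":1,"delta_pos":[0,2,-7],"spin":0}])

```text
time_s: 24.6
ee_pos: [528.1, 159.1, 170.5]
ee_rot: [-179.2, 0.1, 92.1]
force: [4.6, 0.4, -8.0]
gripper_width: 8.8
```

Run:
```python
from ov import *
go([517.5,156,140.5],92.2)
f=cams.grab_frame("wrist")
cv2.imwrite("pics/n_w.png",f[:,:,::-1])
c=cams.calibration("scene");f=cams.grab_frame("scene")
o=f[:,:,::-1].copy()
for th,col in((0.10,(0,0,255)),(0.17,(255,0,255)),(.29,(0,255,0))):
    P=[]
    for p in ((-104,-130,125),(-104,130,125),(100,130,125),(100,-130,125)):
        x,z=p[0]-102,p[2]-119
        P.append([102+x*np.cos(th)+z*np.sin(th),p[1],119-x*np.sin(th)+z*np.cos(th)])
    uv=proj(c,box2w([584.6,161,0],2.2,P))
    cv2.polylines(o,[uv.round().astype(int)],True,col,1)
cv2.imwrite("pics/n_s.png",cv2.resize(o[90:370,200:500],None,fx=2.1,fy=2.1))
f=cams.grab_frame("top");ct=cams.calibration("top");a=f[:,:,::-1].copy()
cv2.imwrite("pics/n_t.png",draw(a[160:290,320:480],ct,4,np.array([320,160]),kn=([525,-199,56],165)))
go([517.5,156,140.5],92.2)
```

```text
spin rad -0.0009 or 3.1407
t 24.6 pos [528.1 159.1 170.5] rot [-1.7925e+02  5.0000e-02  9.2150e+01] delta [ -2.7 -10.4  30.1] w 8.8 F [ 4.6  0.4 -8. ] q6 13.3
spin rad -0.0009 or 3.1407
t 24.75 pos [528.1 159.1 170.5] rot [-1.7925e+02  5.0000e-02  9.2150e+01] delta [ -2.7 -10.4  30.1] w 8.7 F [ 5.4  0.8 -8.2] q6 13.3
```

View pics/n_s.png

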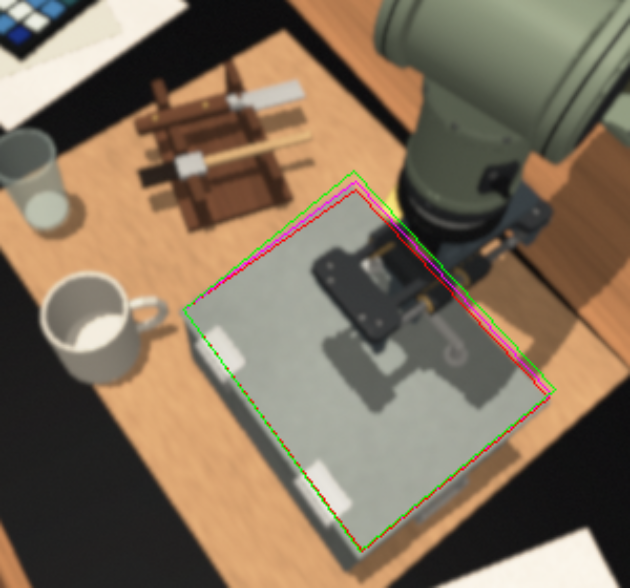

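View pics/n_t.png

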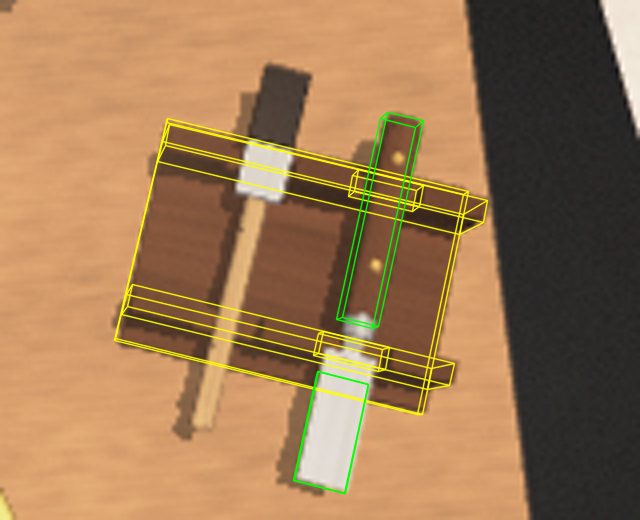

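View pics/n_w.png

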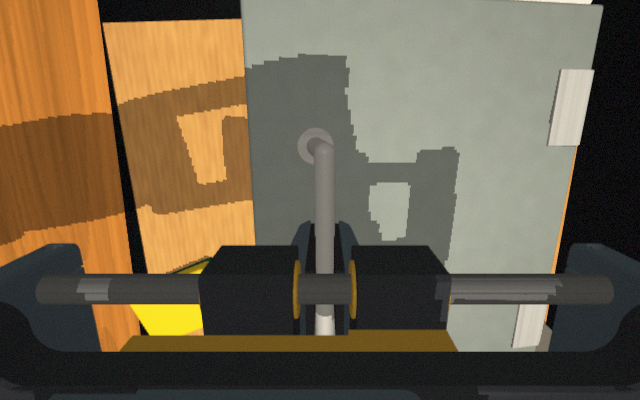

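```bash
python3 -c "
from h import *
print(env.state()['qvel'].round(2)); print(env.job_done()); go([528,159,170])"
```

```text
[ 0.01  0.03 -0.01  0.02  0.04 -0.07]
the job is handed in; nothing more can be done
None
the job is handed in; nothing more can be done
```

I laid the knife in the free notches of the rest beside the brush. I then pulled the lid's seal loose in small steps and handed in the job with the gripper holding the lid slightly ajar. No verdict is reported.

**Last checks**
- **Lid:** the handle bar had risen about 29.5 mm, which makes about 0.175 rad, or a front edge roughly 35 mm up. The camera overlays agree with this, though only coarsely.
- **Hold:** the arm was still, and the outside force on the gripper was about 8 N downward.
- **Knife:** it lies in the free notches within a few mm of the middle, along the rest. I judged this from the top view.
- **Bystanders:** the brush, mug and tumbler look unmoved. The sponge was mostly hidden behind the arm, but nothing went near it.

**Disagreements**
- **Seal force:** the wrist force read up to about 33 N downward before the seal let go, against the stated 16 N. I found no cause. The pictures showed no slipping, and the lid came free without jumping far.
- **Lid weight:** the 8 N at the end is also above the stated 3 N, and about 5 N of sideways force remained from the grip.

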